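# Pin the cage of the vegetable press shut

## Robot

A 6-joint arm with a two-finger parallel gripper is mounted at the origin on the work surface. World frame = base frame: x ahead of the robot, y to its left, z up, the work surface at z = 0. Lengths are in mm, angles in rad, forces in N, time in s.
With the tool pointing down it reaches from about 350 to 875 mm from the base axis. Payload 4.2 kg.
Tool frame: the origin (TCP) lies at the very end of the fingers, on their centre line; the grasp point (between the pads) lies 19 mm behind it; z points along the fingers, y is the line along which they close (so a half turn about z gives the same grasp; the last joint's range is limited). The gripper opens to 85 mm and grips with 20 to 120 N. Pads are 22 mm wide; open, the fingers measure 114 mm over their backs; the gripper's body (76 mm by 85 mm) begins 54 mm behind the grasp point. The pads swing forward as they close: fully open they stand 13 mm farther back than shut.
Start: joints at [1.412, 0.385, 0.008, 0, -1.194, -0.259], TCP at [253.561, 571.232, 231.312] pointing down, gripper open.
Joint ranges: [-3.14, 3.14], [-1.21, 2.06], [-1.07, 1.41], [-3.16, 2.05], [-2.99, -0.16], [-3.1, 3.1]. Speed limits (rad/s): [2.79, 2.79, 3.14, 3.14, 3.14, 3.14].

## Interface

Orientations are given as a unit quaternion [x, y, z, w].
In Python, from bench import arm gives the robot as it stands.
- The arm moves only by the tool servo_tool, never from a script. Its argument "rows" is a list that holds one entry, the list of rows, each a list of 7 numbers: the finger opening in mm, from 0 to 85.4, then the shift along the tool's x, y, z in mm, then the turn, a rotation vector about the tool's x, y, z in rad. A call has 1 to 10 rows; each row is the pose to reach, as a shift and turn from the pose commanded when the call began, along the tool's axes at that moment; what a row does not reach only later rows make up. A row lasts 1/8 s, in which the tool goes at most 62.5 mm and 10.7 degrees, less where a joint would pass 70% of its speed; a pose out of reach is approached as far as the arm can. A call with a gripper value outside its range is refused whole. The fingers move at their own pace and stop on an object; the grip force is fixed at half the most. Time passes only in rows, so rows that repeat a pose let the fingers close. It gives the time, the measured TCP pose, the force, the opening and the grip force at its end, in the units of the state.
- arm.read_state(): the state, without advancing time (a new reading comes with each control period).
- arm.get_image(name): name is "side" or "top"; returns the picture (480x640x3 uint8, red, green, blue); there is no depth.
- arm.camera_params(name): a dict with "intrinsics" (3x3 intrinsics, pixels), "R" (3x3) and "t" (3): a world point X has camera coordinates R X + t. Camera axes: x right, y down, z forward; pixel columns grow to the right and rows downward; lengths in mm; the calibration is good to about 2 mm. A picture is of the moment at which its call begins. camera_params takes no time and is no camera call.
- arm.job_done(): hands the job in; it is judged then, once.
The state is a dict: "clock": time; "joints": joint angles; "joint_vel": joint speeds; "joint_efforts": joint torques, N m; "position": TCP position; "ee_rot": TCP orientation; "contact_force": force on the tool from outside, world axes, zero at the start; "wrist_torque": the same for the moment, N m; "gripper_width": finger opening in mm; "grasp_force": force on a finger pad.
Only numpy, scipy, OpenCV 4.12 (cv2) and the standard library are available. Lean on these libraries where they do the work, as an engineer would, in place of code of your own. Each camera call takes 0.05 s, during which the arm holds its last target. There are 200 camera calls.

## Task

Make the vegetable press ready for the artichokes: swing the open half of its slatted cage fully shut, so that the eye of its strap goes between the two slotted ears of the yoke, then take the steel clasp pin (the one with the plain round grip) from the beech block and pass it down through both ears and the eye until its collar sits flush on the upper ear, and let go. Ease the pin in by feel and never force it, and leave everything else on the table where it is.

Things in the scene. Friction and masses are not known exactly. Their poses are not given: they have to be found in the camera images.
- press: Vegetable press, fixed, origin under its middle: grey tray on three legs, 22 mm steel spindle up the middle (top at 255 mm), round it a cage of upright wooden slats and steel hoops, 180 mm across, top at 180 mm (heights are above the table). From the middle, +x points to the yoke (126 mm), -x to the cage's hinge (100 mm). The half on the +y side is fixed, the half on the -y side swings.
- cage_hinge (a point): A point on the upright hinge axis of the swinging half, 149 mm above the table. Axes as the press: +x points level through the cage's middle (100 mm away) to the middle of the yoke's slots (226 mm away).
- half (a joint): Opening of the swinging half, rad: 0 = shut against its stop; it grows to 1.0 as the free end swings to the press's -y side (clockwise seen from above). The hinge is stiff: the half stays where it is left; about 1.5 N at the lug moves it.
- lug_face (a point): Middle of the flat upright outer face of the steel lug at the swinging half's free end, the face to push. It is 54 mm long (point's x), 18 mm high (140 to 158 mm above the table), looks along the point's -y and is pushed along its +y. The point turns with the half; when shut it is 218 mm along x and 64 mm along -y from the hinge axis. The strap's pivot bolt stands on the lug, top at 172 mm.
- ear_slot (a point): Middle of the slot of the yoke's upper ear, at its top face, 176 mm above the table; z up, axes as the press. The yoke is fixed: two flat steel ears 52 mm (x) by 34 mm, 6 mm thick, one above the other, 14 mm apart (150 to 156 and 170 to 176 mm above the table), each with a slot 29.5 mm along x and 11.5 mm wide; a web on the +y side joins them, the -y side is open.
- strap_bolt (a point): Top of the bolt on the lug about which the steel strap turns, 172 mm above the table; point axes as lug_face. The strap ends in a round eye, 42 mm across, 8 mm thick (159 to 167 mm above the table), hole 11.5 mm, 50 mm from the bolt, along +y give or take 0.18 rad. So with the half shut the eye's hole lies anywhere within 9 mm of the slot's middle along the slot, under the upper ear: feel for it. It takes 5 N to move.
- pin_grip (a point): Middle of the grip of the steel clasp pin, which starts upright in one of the block's holes. From below: shank 10 mm thick, 56 mm long, its last 4 mm tapering to a 7.4 mm flat nose; collar 26 mm across, 4 mm high; plain round grip 16 mm thick, 42 mm high. This point is 81 mm above the tip, 25 mm above the collar's underside, 21 mm below the top; z runs from nose to grip. About 0.11 kg.
- pin_collar (a point): Centre of the underside of the pin's collar, on its axis, 56 mm above the tip of its nose; it lies flush on the upper ear's top face when the pin is fully home.
- block: Fixed beech block, 75 mm (x) by 160 mm (y), 70 mm high, origin under its middle. Two upright holes, 15 mm wide, 45 mm either side of the middle along its y; the clasp pin hangs by its collar in one (collar's underside on the block's top), the ring pin in the other.
- ring_pin: Another steel pin in the block, with an upright 37 mm wire ring for a head and a 13 mm shank, too thick for the ears: leave it. Origin at the bottom of its shank.
- artichoke0: Trimmed artichoke standing stem up, 74 mm across, 135 mm high; origin under its middle. Leave it.
- artichoke1: Another such artichoke. Leave it.
- artichoke2: Another such artichoke. Leave it.
- tin: Black tin, 68 mm across, 110 mm high; origin under its middle. Leave it.
- knife: Paring knife lying flat along its x, 195 mm long; origin near its middle. Leave it.
- press_plate: Round wooden pressing plate with a hole, 152 mm across, 22 mm high, lying flat. Leave it.
- ratchet: Ratchet handle of the press lying flat: ring 52 mm across at its origin, bar along its +x to 220 mm, 30 mm high. Leave it.

How it is judged:
By the outcome, as a careful person would: the job done as asked, in the order asked, and still so for the second after the job is handed in, with the robot touching nothing.
It also fails if it takes over 72 s, if anything falls off the work surface, if the arm or the gripper's body presses on something with over 40 N, if the wrist force passes 120 N, or if a joint passes its speed limit or range.

## Working session

There is one attempt and no reset: what is moved stays moved. The work goes in short steps, Python scripts to look and compute and a tool call to move; the robot and the scene stay as the last step left them, time stands still between calls to the robot, and variables do not carry over. Pictures are saved under pics/ and viewed, at most 10 in all, crops included, and the job is handed in when it is done.

Besides the shell and the picture viewer there is one more tool, called after "Call:" by a JSON object that holds its "api" and its "payload", one argument or row to a line. servo_tool: Moves the arm, as the interface text tells. Its arguments: {"type":"object","properties":{"rows":{"type":"array"}},"required":["rows"]}

```bash
mkdir -p pics; python3 - <<'E'
from bench import arm
import cv2,numpy as np
for n in("top","side"):
    cv2.imwrite(f"pics/{n}0.png",arm.get_image(n)[:,:,::-1]); p=arm.camera_params(n)
    print(n,np.round(p["intrinsics"],1).tolist(),np.round(p["R"],3).tolist(),np.round(p["t"],1).tolist())
s=arm.read_state(); print(s["position"],s["ee_rot"],s["clock"],s["gripper_width"])
E
```

```text
top [[515.4, 0.0, 326.5], [0.0, 515.4, 230.3], [0.0, 0.0, 1.0]] [[0.02, -1.0, 0.012], [-0.993, -0.022, -0.112], [0.112, -0.009, -0.994]] [-37.3, 568.2, 1186.4]
side [[594.3, 0.0, 319.9], [0.0, 594.3, 243.4], [0.0, 0.0, 1.0]] [[0.969, -0.249, -0.007], [-0.136, -0.505, -0.852], [0.208, 0.827, -0.523]] [-545.7, 177.0, 1567.8]
[253.35750904 570.76322215 230.3187884 ] [ 9.78240997e-01 -2.07469412e-01 -1.48170388e-04  9.86684953e-04] 0.1 85.56418521838214
```

View pics/top0.png

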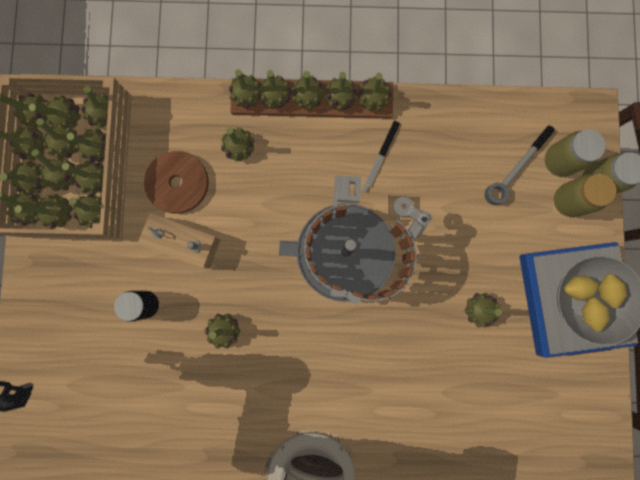

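View pics/side0.png

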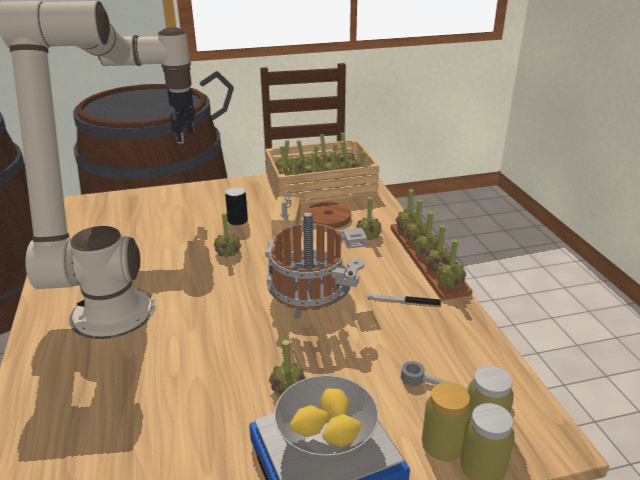

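The top view shows the yoke at about (348,189), the spindle top at (350,245), the strap eye at (404,205), the bolt at (426,218) and the block at (178,240). In the side view, the block is half hidden at about (285,215). Next, an enlarged crop of each.

```bash
python3 - <<'E'
import cv2,numpy as np
a=cv2.imread("pics/top0.png");b=cv2.imread("pics/side0.png")
f=lambda im,x,y,w,h,s:cv2.resize(im[y:y+h,x:x+w],None,fx=s,fy=s,interpolation=cv2.INTER_CUBIC)
o=np.zeros((600,800,3),np.uint8)
o[:300,:480]=f(a,325,170,120,75,4)     # press top
o[300:600,:400]=f(a,130,205,100,75,4)   # block top
o[300:600,400:800]=f(b,260,180,100,75,4) # block side
o[:300,480:800]=f(b,310,215,80,75,4)  # yoke side
cv2.imwrite("pics/crop0.png",o)
E
```

```text
(no output)
```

View pics/crop0.png

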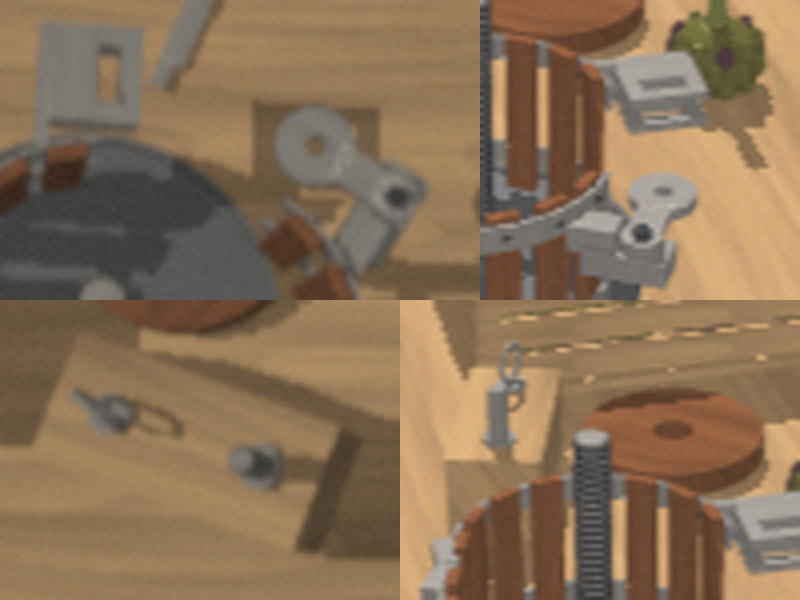

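Crop: slot centre at top px (352,188.5) and side px (355.5,235.8). Eye hole (404,206)/(355.8,263), bolt (424.5,219.3)/(350.3,273). Clasp pin grip top (190.8,245)/(284.3,201.3), collar (195.5,246.8). The ring pin is in the block's other hole, at the left.

```bash
cat > h.py <<'E'
from bench import arm
import numpy as np
from scipy.spatial.transform import Rotation as Rn
C={n:arm.camera_params(n) for n in("top","side")}
def ray(n,px):
    p=C[n];R=np.array(p["R"]);d=R.T@np.linalg.inv(p["intrinsics"])@[px[0],px[1],1]
    return -R.T@np.array(p["t"]),d
def onz(n,px,z):
    o,d=ray(n,px);return o+d*(z-o[2])/d[2]
def tri(a,b):
    (o,d),(q,e)=ray("top",a),ray("side",b)
    s=np.linalg.lstsq(np.c_[d,-e],q-o,rcond=None)[0]
    return (o+d*s[0]+q+e*s[1])/2
def proj(n,X):
    p=C[n];c=np.array(p["intrinsics"])@(np.array(p["R"])@X+p["t"]);return c[:2]/c[2]
def tool(X):
    "shift along tool axes from present pose to TCP at X"
    s=arm.read_state();return Rn.from_quat(s["ee_rot"]).inv().apply(np.array(X)-s["position"])
E
python3 - <<'E'
from h import *
np.set_printoptions(precision=1,suppress=True)
for n,a,b,z in[("slot",(352,188.5),(355.5,235.75),176),("eye",(404,206),(355.75,263),167),("bolt",(424.5,219.3),(350.3,273),172),("grip",(190.8,245),(284.25,201.25),116),("spindle",(350,245),(308,215),255)]:
    print(n,onz("top",a,z),onz("side",b,z),tri(a,b))
print("collar",onz("top",(195.5,246.8),74),onz("side",(284.5,215),74))
h=onz("top",(354,129/4*0+170+20/4),176)
for c in[(40,22),(143,28),(48,125),(138,126)]: print("ear corner",onz("top",(325+c[0]/4,170+c[1]/4),176))
for c in[(82,335),(355,432),(300,548),(35,440)]: print("block",onz("top",(130+c[0]/4,205+(c[1]-300)/4),70))
for c in[(425,180),(415,180),(345,270),(382,225)]: print("lug",onz("top",(325+c[0]/4,170+c[1]/4),158))
s=arm.read_state();print(Rn.from_quat(s["ee_rot"]).as_matrix())
E
```

```text
slot [642.1 -75.7 176. ] [639.8 -79.1 176. ] [641.8 -75.7 173.9]
eye [ 608.8 -186.8  167. ] [ 606.4 -189.1  167. ] [ 608.1 -186.9  165.5]
bolt [ 580.7 -229.3  172. ] [ 578.8 -233.9  172. ] [ 580.6 -229.8  169. ]
grip [520.5 271.6 116. ] [520.4 273.7 116. ] [520.2 271.3 117.2]
spindle [516.1 -68.9 255. ] [514.6 -78.4 255. ] [516.6 -69.2 249.8]
collar [519.9 271.4  74. ] [517.2 262.2  74. ]
ear corner [669.2 -39.4 176. ]
ear corner [667.2 -93.8 176. ]
ear corner [614.3 -44.6 176. ]
ear corner [614.8 -91.8 176. ]
block [593.8 378.8  70. ]
block [541.5 220.5  70. ]
block [474.8 248.7  70. ]
block [533.  401.9  70. ]
lug [ 592.2 -246.5  158. ]
lug [ 592.1 -241.2  158. ]
lug [ 543.1 -203.9  158. ]
lug [ 567.5 -223.6  158. ]
[[ 0.9 -0.4 -0. ]
 [-0.4 -0.9 -0. ]
 [ 0.   0.  -1. ]]
```

```bash
cat >> h.py <<'E'
def rowsto(wps,show=True):
    "wps: (x,y,z,toolx yaw); prints shift and turn about tool z, relative to the present pose"
    s=arm.read_state();R=Rn.from_quat(s["ee_rot"]);m=R.as_matrix();y0=np.arctan2(m[1,0],m[0,0])
    for w in wps:
        t=-(w[3]-y0); t=(t+np.pi)%(2*np.pi)-np.pi
        print(np.round(R.inv().apply(np.array(w[:3])-s["position"]),0).tolist(),round(t,2))
    print("pos",np.round(s["position"],1),"yaw",round(y0,3),"tilt",np.round(m[:,2],3),"F",np.round(s["contact_force"],1),"t",s["clock"])
yaw=-0.03; H=np.array([415.6,-69.])
def face(q,back,z):
    c,sn=np.cos(yaw-q),np.sin(yaw-q);A=np.array([[c,-sn],[sn,c]])
    p=H+A@[218,-64-back];return (*p,z,yaw-q-np.pi/2)
E
python3 - <<'E'
from h import *
rowsto([(253,571,310,-.42),(480,100,310,-1.4),face(.525,45,310),face(.525,45,147)])
print(face(.525,45,147),face(0,11,147))
E
```

```text
[-0.0, 0.0, -80.0] 0.0
[398.0, 338.0, -79.0] 0.98
[609.0, 657.0, -78.0] 1.71
[609.0, 656.0, 85.0] 1.71
pos [253.4 570.8 230.3] yaw -0.418 tilt [-0.001 -0.002 -1.   ] F [ 1.  -0.   0.1] t 0.1
(np.float64(543.4414762566635), np.float64(-276.5127874337313), 147, -2.1257963267948967) (np.float64(631.2522448420921), np.float64(-150.50527157531812), 147, -1.6007963267948966)
```

Call:
{"api": "servo_tool", "payload": {
  "rows": [
    [[0,0,0,-60,0,0,0],[0,45,38,-80,0,0,0.12],[0,90,76,-80,0,0,0.25],[0,140,118,-80,0,0,0.4],[0,185,157,-80,0,0,0.55],[0,230,195,-80,0,0,0.7],[0,275,233,-80,0,0,0.85],[0,320,271,-80,0,0,1.0],[0,360,305,-80,0,0,1.15],[0,398,338,-80,0,0,1.25]]
  ]
}}

```text
clock: 1.35
position: [480.4, 99.0, 311.1]
ee_rot: [-0.671, 0.742, 0.0, -0.0]
contact_force: [0.0, 1.0, 0.8]
gripper_width: 0.1
grasp_force: 0.0
```

```bash
python3 -c "
from h import *
rowsto([face(.525,45,310),face(.525,45,147)])"
```

```text
[367.0, -101.0, 1.0] 0.45
[367.0, -101.0, 164.0] 0.45
pos [480.4  99.  311.1] yaw -1.672 tilt [-0. -0. -1.] F [0.  1.  0.8] t 1.35
```

Call:
{"api": "servo_tool", "payload": {
  "rows": [
    [[0,60,-17,0,0,0,0.1],[0,120,-34,0,0,0,0.2],[0,180,-50,0,0,0,0.3],[0,240,-67,0,0,0,0.4],[0,300,-84,0,0,0,0.45],[0,367,-101,0,0,0,0.45],[0,367,-101,60,0,0,0.45],[0,367,-101,120,0,0,0.45],[0,367,-101,164,0,0,0.45],[0,367,-101,164,0,0,0.45]]
  ]
}}

```text
clock: 2.6
position: [542.4, -273.6, 143.1]
ee_rot: [-0.49, 0.872, 0.004, -0.003]
contact_force: [0.4, 0.0, 0.2]
gripper_width: -0.1
grasp_force: 0.0
```

```bash
python3 -c "
from h import *
rowsto([face(.525,b,147) for b in (30,20,15,11)]+[face(q,11,147) for q in (.45,.4,.35,.3,.25,.2,.15,.1,.05,0)])"
```

```text
[-13.0, -3.0, -4.0] 0.01
[-23.0, -3.0, -4.0] 0.01
[-28.0, -3.0, -4.0] 0.01
[-32.0, -3.0, -4.0] 0.01
[-49.0, -8.0, -4.0] -0.07
[-60.0, -10.0, -4.0] -0.12
[-71.0, -13.0, -4.0] -0.17
[-82.0, -14.0, -4.0] -0.22
[-94.0, -15.0, -4.0] -0.27
[-105.0, -16.0, -4.0] -0.32
[-117.0, -16.0, -4.0] -0.37
[-128.0, -15.0, -4.0] -0.42
[-140.0, -14.0, -4.0] -0.47
[-151.0, -12.0, -4.0] -0.52
pos [ 542.4 -273.6  143.1] yaw -2.118 tilt [-0.01   0.003 -1.   ] F [0.4 0.  0.2] t 2.6
```

Call:
{"api": "servo_tool", "payload": {
  "rows": [
    [[0,-15,0,0,0,0,0],[0,-26,0,0,0,0,0],[0,-35,0,0,0,0,0],[0,-46,-4,0,0,0,-0.05],[0,-57,-7,0,0,0,-0.1],[0,-68,-9,0,0,0,-0.15],[0,-80,-11,0,0,0,-0.2],[0,-91,-12,0,0,0,-0.25],[0,-103,-13,0,0,0,-0.3],[0,-110,-13,0,0,0,-0.34]]
  ]
}}

```text
clock: 3.85
position: [614.1, -186.3, 147.2]
ee_rot: [-0.632, 0.775, -0.0, 0.0]
contact_force: [1.5, -1.7, 0.0]
gripper_width: -0.1
grasp_force: 1.0
```

```bash
python3 -c "
from h import *
rowsto([face(q,11,147) for q in (.2,.15,.1,.05,0)])
import cv2
o=np.vstack([cv2.resize(arm.get_image(n)[y:y+75,x:x+120,::-1],None,fx=4,fy=4,interpolation=cv2.INTER_CUBIC) for n,x,y in(('top',325,165),('side',290,210))])
cv2.imwrite('pics/push1.png',o)"
```

```text
[6.0, 2.0, 0.0] 0.03
[-5.0, -2.0, 0.0] -0.02
[-16.0, -5.0, 0.0] -0.07
[-27.0, -7.0, 0.0] -0.12
[-39.0, -10.0, 0.0] -0.17
pos [ 614.1 -186.3  147.2] yaw -1.775 tilt [ 0.  0. -1.] F [ 1.5 -1.7  0. ] t 3.85
```

View pics/push1.png

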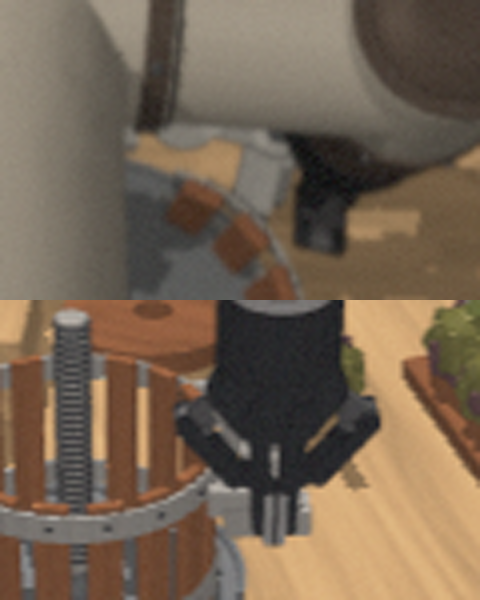

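The fingers are on the lug face (side view, near (275,510) in the crop) and the half is swinging, with about 2 N of force.

Call:
{"api": "servo_tool", "payload": {
  "rows": [
    [[0,-8,-3,0,0,0,-0.03],[0,-16,-5,0,0,0,-0.07],[0,-24,-7,0,0,0,-0.11],[0,-31,-9,0,0,0,-0.14],[0,-34,-10,0,0,0,-0.16],[0,-36,-10,0,0,0,-0.17],[0,-36,-10,0,0,0,-0.17]]
  ]
}}

```text
clock: 4.82
position: [631.1, -153.6, 147.6]
ee_rot: [-0.694, 0.72, -0.0, 0.0]
contact_force: [-0.1, 0.3, -0.5]
gripper_width: 0.5
grasp_force: 0.0
```

Call:
{"api": "servo_tool", "payload": {
  "rows": [
    [[0,-1,0,0,0,0,0],[0,-2,0,0,0,0,0],[0,-2,0,0,0,0,0]]
  ]
}}

```text
clock: 5.2
position: [631.2, -152.0, 147.7]
ee_rot: [-0.694, 0.72, -0.001, 0.0]
contact_force: [1.2, -0.9, -0.2]
gripper_width: 0.1
grasp_force: 0.8
```

Call:
{"api": "servo_tool", "payload": {
  "rows": [
    [[0,-1,0,0,0,0,0],[0,-2,0,0,0,0,0],[0,-2,0,0,0,0,0]]
  ]
}}

```text
clock: 5.58
position: [630.8, -149.8, 147.4]
ee_rot: [-0.694, 0.72, 0.0, -0.0]
contact_force: [0.2, -1.9, 0.8]
gripper_width: 0.0
grasp_force: 0.7
```

Call:
{"api": "servo_tool", "payload": {
  "rows": [
    [[0,-1,0,0,0,0,0],[0,-2,0,0,0,0,0],[0,-2,0,0,0,0,0]]
  ]
}}

```text
clock: 5.95
position: [631.0, -148.3, 147.4]
ee_rot: [-0.694, 0.72, -0.0, -0.0]
contact_force: [2.3, -4.0, 0.5]
gripper_width: -0.2
grasp_force: 1.9
```

Call:
{"api": "servo_tool", "payload": {
  "rows": [
    [[0,-1,0,0,0,0,0],[0,-2,0,0,0,0,0],[0,-2,0,0,0,0,0]]
  ]
}}

```text
clock: 6.32
position: [631.0, -148.2, 147.5]
ee_rot: [-0.694, 0.72, -0.001, -0.001]
contact_force: [2.1, -9.4, 0.0]
gripper_width: 0.0
grasp_force: 4.9
```

Shut against its stop: y has stopped at -148.2 and the force is up to 9 N. Backing off, then rising.

Call:
{"api": "servo_tool", "payload": {
  "rows": [
    [[0,10,0,0,0,0,0],[0,40,0,0,0,0,0],[0,40,0,-60,0,0,0],[0,40,0,-120,0,0,0],[0,40,0,-165,0,0,0],[0,40,0,-165,0,0,0]]
  ]
}}

```text
clock: 7.08
position: [630.6, -185.6, 317.2]
ee_rot: [-0.694, 0.72, -0.003, 0.003]
contact_force: [0.7, -0.4, 0.2]
gripper_width: -0.2
grasp_force: 0.0
```

```bash
python3 -c "
from h import *
rowsto([(480,0,310,-1.2),(480,120,310,-1.2),(520,271.5,310,-1.2),(520,271.5,200,-1.2),(520,271.5,160,-1.2)])"
```

```text
[-180.0, 157.0, 6.0] -0.41
[-300.0, 162.0, 6.0] -0.41
[-453.0, 127.0, 6.0] -0.41
[-453.0, 128.0, 116.0] -0.41
[-453.0, 128.0, 156.0] -0.41
pos [ 630.6 -185.6  317.2] yaw -1.607 tilt [ 0.008  0.    -1.   ] F [ 0.7 -0.4  0.2] t 7.075
```

Call:
{"api": "servo_tool", "payload": {
  "rows": [
    [[0,-40,12,6,0,0,0],[0,-95,27,6,0,0,-0.1],[0,-155,44,6,0,0,-0.2],[0,-215,60,6,0,0,-0.3],[0,-275,77,6,0,0,-0.4],[50,-335,94,6,0,0,-0.41],[50,-395,111,6,0,0,-0.41],[50,-453,128,6,0,0,-0.41],[50,-453,128,60,0,0,-0.41],[50,-453,128,110,0,0,-0.41]]
  ]
}}

```text
clock: 8.32
position: [516.4, 272.5, 199.6]
ee_rot: [0.826, -0.563, -0.001, 0.001]
contact_force: [-0.2, 0.5, -0.1]
gripper_width: 50.0
grasp_force: 0.0
```

Call:
{"api": "servo_tool", "payload": {
  "rows": [
    [[50,0,0,20,0,0,0],[50,0,0,40,0,0,0],[50,0,0,40,0,0,0]]
  ]
}}

```text
clock: 8.7
position: [516.3, 270.5, 159.4]
ee_rot: [0.826, -0.564, -0.001, 0.003]
contact_force: [0.4, -0.1, -0.3]
gripper_width: 50.3
grasp_force: 0.0
```

```bash
python3 -c "
from h import *
rowsto([(520,271.5,80,-1.2)])
import cv2
f=lambda im,x,y,w,h,s:cv2.resize(im[y:y+h,x:x+w,::-1],None,fx=s,fy=s,interpolation=cv2.INTER_CUBIC)
t,s=arm.get_image('top'),arm.get_image('side')
o=np.zeros((600,800,3),np.uint8)
o[:300,:400]=f(t,310,165,100,75,4);o[:300,400:]=f(s,310,210,100,75,4);o[300:,:400]=f(t,140,205,100,75,4);o[300:,400:]=f(s,240,160,100,75,4)
cv2.imwrite('pics/pin1.png',o)"
```

```text
[0.0, -4.0, 79.0] 0.0
pos [516.3 270.5 159.4] yaw -1.198 tilt [-0.006 -0.004 -1.   ] F [ 0.4 -0.1 -0.3] t 8.7
```

View pics/pin1.png

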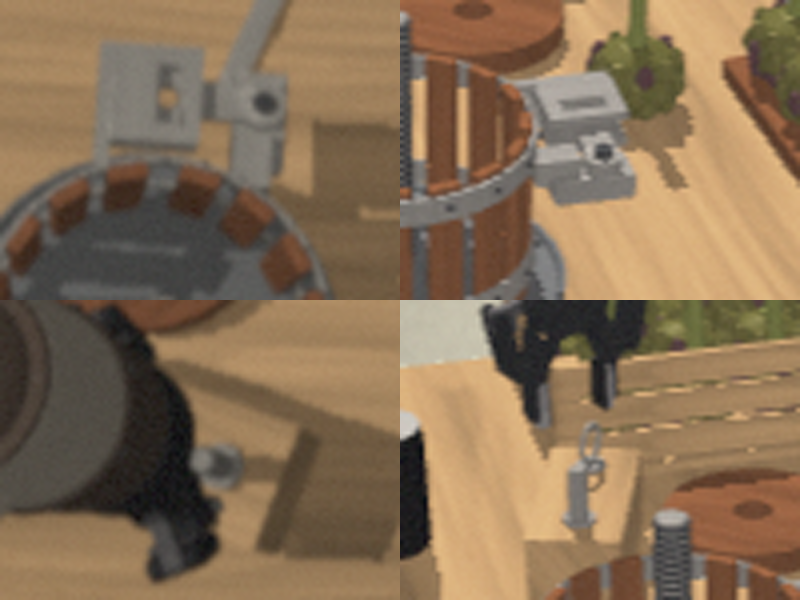

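The cage is shut: the eye's hole shows through the slot at top px (351.5,189.5), against the slot's middle at (352.1,188.4). The clasp pin's grip lies between the open fingers.

Call:
{"api": "servo_tool", "payload": {
  "rows": [
    [[50,0,-4,0,0,0,0],[50,0,-4,30,0,0,0],[50,0,-4,60,0,0,0],[50,0,-4,79,0,0,0],[50,0,-4,79,0,0,0]]
  ]
}}

```text
clock: 9.43
position: [521.7, 272.7, 82.5]
ee_rot: [0.826, -0.564, -0.0, 0.001]
contact_force: [-0.2, -0.0, 0.2]
gripper_width: 50.3
grasp_force: 0.0
```

Call:
{"api": "servo_tool", "payload": {
  "rows": [
    [[20,0,0,0,0,0,0],[20,0,0,0,0,0,0],[0,0,0,0,0,0,0],[0,0,0,0,0,0,0],[0,0,0,0,0,0,0],[0,0,0,0,0,0,0]]
  ]
}}

```text
clock: 10.18
position: [522.5, 273.4, 84.6]
ee_rot: [0.826, -0.564, 0.0, -0.001]
contact_force: [-1.5, -0.3, 6.0]
gripper_width: 14.4
grasp_force: 58.6
```

```bash
python3 -c "
from h import *
print(onz('top',(351.5,189.5),167),onz('top',(351.5,189.5),163),onz('top',(352.1,188.4),176),onz('top',(376.25,190.75),172))
rowsto([(520,271.5,200,-1.2),(560,100,280,-1.6),(641.5,-76,280,-1.6),(641.5,-76,260,-1.6)])
s=arm.read_state();print(s['gripper_width'],s['grasp_force'],s['joints'])"
```

```text
[641.73283931 -75.18838153 167.        ] [642.51245672 -75.41614084 163.        ] [642.35693058 -75.90355188 176.        ] [ 639.26287007 -127.23073111  172.        ]
[1.0, 3.0, -115.0] 0.0
[175.0, 28.0, -195.0] 0.4
[369.0, 16.0, -196.0] 0.4
[369.0, 16.0, -176.0] 0.4
pos [522.5 273.4  84.6] yaw -1.197 tilt [ 0.002  0.001 -1.   ] F [-1.5 -0.3  6. ] t 10.175
14.429595584898918 58.62538397312164 [ 7.56684469e-01  4.66596505e-01 -2.68377159e-01  5.40339338e-04
 -8.34014746e-01 -3.83535917e-01]
```

Call:
{"api": "servo_tool", "payload": {
  "rows": [
    [[0,0,0,-10,0,0,0],[0,0,0,-40,0,0,0],[0,0,0,-90,0,0,0],[0,0,0,-115,0,0,0],[0,0,0,-115,0,0,0],[0,0,0,-115,0,0,0]]
  ]
}}

```text
clock: 10.92
position: [521.1, 272.5, 196.8]
ee_rot: [0.826, -0.564, -0.001, 0.001]
contact_force: [-0.0, 0.0, -2.0]
gripper_width: 13.9
grasp_force: 58.9
```

```bash
python3 -c "
from h import *
rowsto([(560,100,280,-1.6),(641.5,-76,280,-1.6),(641.5,-76,260,-1.6)])
s=arm.read_state();print(s['gripper_width'],s['grasp_force'])
import cv2
f=lambda im,x,y,w,h,s:cv2.resize(im[y:y+h,x:x+w,::-1],None,fx=s,fy=s,interpolation=cv2.INTER_CUBIC)
c=proj('side',np.array(s['position'])).astype(int);print(c)
cv2.imwrite('pics/lift.png',f(arm.get_image('side'),c[0]-40,c[1]-40,80,90,6))
print(c-40)"
```

```text
[175.0, 27.0, -83.0] 0.4
[368.0, 15.0, -83.0] 0.4
[368.0, 15.0, -63.0] 0.4
pos [521.1 272.5 196.8] yaw -1.198 tilt [-0.003 -0.001 -1.   ] F [-0.  0. -2.] t 10.925
13.901466068431745 58.91818463802338
[283 177]
[243 137]
```

View pics/lift.png

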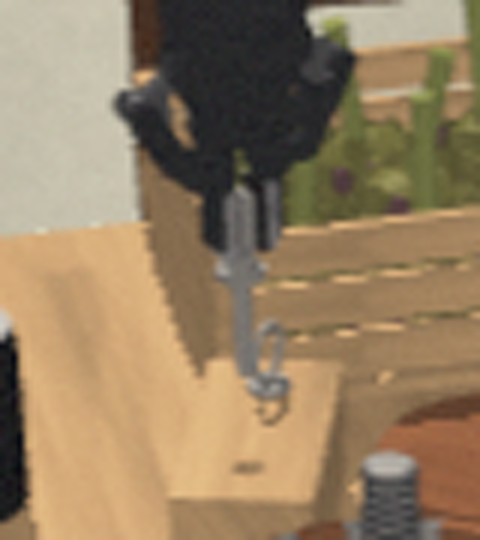

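The pin is held and clear of its hole: collar at about side px (283.5,182), nose at (284.5,200). I'll compare this with a vertical line to check the tilt.

```bash
python3 -c "
from h import *
X=np.array([521.1,272.5,0])
for z in (230,197,189,133): print(z,proj('side',X+[0,0,z]))
import cv2
im=arm.get_image('side')[178:202,270:300].astype(int)
for r in range(0,24,2): print(178+r,im[r,4:26].sum(1)//3)
"
```

```text
230 [283.10161968 167.56790789]
197 [283.53225743 177.59007134]
189 [283.63541318 179.99079846]
133 [284.34431551 196.48896892]
178 [105 108 106  86  62  44  67 102 103  94 101  92  59  67 103 121 123 122
 120 121 119 117]
180 [102 101 106 104 110 120 113 108 107 112 112 109 128 126 119 118 117 119
 121 119 120 120]
182 [108 104 106 107 123 152 146 121 112 116 109 107 104 119 128 125 126 125
 124 124 124 118]
184 [106 104 102 105 116 118 115 112 118 114 115 120 133 129 132 148 170 178
 177 172 142 121]
186 [103 104 106 102 109 118 126 119 115 117 116 123 128 127 127 124 125 127
 123 123 123 122]
188 [107 105 105 104 107 116 123 118 115 117 114 120 124 122 122 121 119 120
 117 117 118 116]
190 [109 105 104 105 107 111 118 114 113 117 110 121 131 140 135 126 124 126
 125 123 123 126]
192 [109 107 105 104 108 119 126 117 112 117 113 123 131 107 104 109  97  92
  88 115 111  98]
194 [109 108 104 103 108 111 115 114 113 117 113 119 122 121 121 121 125 127
 126 124 125 124]
196 [143 108 104 105 117 137 144 136 121 117 113 118 126 127 128 121 123 127
 124 126 124 122]
198 [175 144 110 157 177 178 180 164 135 119 113 110 155 162 134 142 160 166
 166 165 161 157]
200 [178 175 166 172 179 179 178 174 171 170 168 145 112 103 104 109 109 150
 165 165 160 156]
```

Call:
{"api": "servo_tool", "payload": {
  "rows": [
    [[0,20,10,-60,0,0,0.0],[0,60,15,-88,0,0,0.06],[0,105,20,-88,0,0,0.12],[0,150,24,-88,0,0,0.2],[0,200,24,-88,0,0,0.27],[0,250,22,-88,0,0,0.34],[0,300,19,-88,0,0,0.4],[0,340,17,-88,0,0,0.4],[0,368,15,-88,0,0,0.4],[0,368,15,-88,0,0,0.4]]
  ]
}}

```text
clock: 12.28
position: [642.2, -77.0, 283.7]
ee_rot: [-0.696, 0.718, 0.001, -0.002]
contact_force: [-0.3, -0.2, -1.1]
gripper_width: 14.1
grasp_force: 59.0
```

Call:
{"api": "servo_tool", "payload": {
  "rows": [
    [[0,0,0,10,0,0,0],[0,0,0,20,0,0,0],[0,0,0,20,0,0,0],[0,0,0,20,0,0,0]]
  ]
}}

```text
clock: 12.78
position: [642.2, -74.7, 266.5]
ee_rot: [-0.698, 0.716, -0.0, 0.0]
contact_force: [0.2, -0.3, -0.9]
gripper_width: 14.1
grasp_force: 59.0
```

```bash
python3 -c "
from h import *
rowsto([(641.5,-76,262,-1.6)])
import cv2
f=lambda im,x,y,w,h,s:cv2.resize(im[y:y+h,x:x+w,::-1],None,fx=s,fy=s,interpolation=cv2.INTER_CUBIC)
o=np.hstack([f(arm.get_image('side'),320,190,80,75,5)[:,:400],f(arm.get_image('top'),312,160,80,75,5)])
cv2.imwrite('pics/hover.png',o)"
```

```text
[1.0, 1.0, 5.0] 0.0
pos [642.2 -74.7 266.5] yaw -1.597 tilt [ 0. -0. -1.] F [ 0.2 -0.3 -0.9] t 12.775
```

View pics/hover.png

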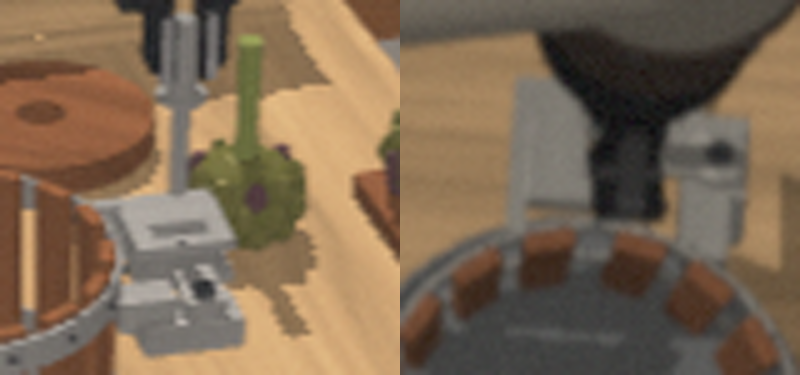

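The side view shows the nose at about (355.6,228.6), just above the ear. The slot centre is at (355.4,235.6).

```bash
python3 -c "
from h import *
import cv2
im=arm.get_image('side')
for r in range(222,240): print(r,im[r,345:368].sum(1)//3)
for z in (191,194,196): print(z,onz('side',(355.6,228.6),z),onz('side',(355.4,235.6),176))
X=np.array([642.2,-74.7,0]);print([proj('side',X+[0,0,z]) for z in (266,211,196,176)])
"
```

```text
222 [ 70  68  69  82 102 108 110 145 153 126 112 116  95  75  67  89  99 101
 102 103 106 119 101]
223 [ 64  67  86 106 110 109 146 162 145 122 116 117  94  73  89  98  97 101
 101 103 100 102  97]
224 [ 67  83 105 115 113 114 146 162 142 119 116 114  93  82  89  85  91 101
 100  99 102  98  96]
225 [ 95 108 111 115 113 147 165 161 144 119 117 117  98  79  80  83  85  90
  95  99  98  93  95]
226 [112 113 113 118 119 154 171 165 147 122 119 115  98  79  83  83  83  76
 112 127 107  90  89]
227 [112 116 115 154 174 171 169 163 145 119 118 116 105  90 101 107 102  88
  82  83  82  80  79]
228 [120 152 172 172 174 174 170 167 154 125 118 126 151 164 164 165 144 102
  77  83  84  77  81]
229 [170 170 169 167 165 165 164 164 166 159 147 163 170 163 164 164 166 140
 101  82  78  80  81]
230 [165 168 167 167 165 165 165 165 165 162 162 163 162 165 166 165 165 167
 126  81  81  77  83]
231 [166 164 165 165 167 166 169 168 165 169 166 167 168 169 169 167 168 166
 143  99  76  82  80]
232 [169 172 170 171 170 171 168 169 170 172 167 166 167 167 165 165 165 165
 165 125  81  80  77]
233 [169 17
[... 388 characters left out ...]
 [102 145 171 171 173 152 139 140 140 151 164 168 166 168 166 165 165 164
 164 162 164 137  92]
238 [103 120 154 172 170 169 169 167 167 169 166 137 143 163 158 152 145 137
 135 126 119 107  84]
239 [108 102 144 170 169 161 156 148 140 141 125 118 115 116 117 116 114 116
 114 117 115 116  96]
191 [643.00923926 -68.47029104 191.        ] [639.76433094 -78.34944945 176.        ]
194 [641.39605242 -73.39650453 194.        ] [639.76433094 -78.34944945 176.        ]
196 [640.32059452 -76.68064686 196.        ] [639.76433094 -78.34944945 176.        ]
[array([356.75069821, 204.13311895]), array([356.21011424, 223.087873  ]), array([356.06619184, 228.13429289]), array([355.8765639 , 234.78330769])]
```

Call:
{"api": "servo_tool", "payload": {
  "rows": [
    [[0,0,-1.5,8,0,0,0],[0,0,-1.5,16,0,0,0],[0,0,-1.5,18,0,0,0],[0,0,-1.5,18,0,0,0]]
  ]
}}

```text
clock: 13.42
position: [643.6, -75.3, 247.9]
ee_rot: [-0.697, 0.717, 0.0, -0.0]
contact_force: [0.5, -0.1, -1.2]
gripper_width: 14.1
grasp_force: 59.0
```

Call:
{"api": "servo_tool", "payload": {
  "rows": [
    [[0,0,0,1,0,0,0],[0,0,0,2,0,0,0],[0,0,0,2,0,0,0]]
  ]
}}

```text
clock: 13.8
position: [643.7, -75.2, 246.3]
ee_rot: [-0.698, 0.717, -0.0, 0.0]
contact_force: [-0.3, 0.3, 0.0]
gripper_width: 14.2
grasp_force: 59.0
```

Call:
{"api": "servo_tool", "payload": {
  "rows": [
    [[0,0,0,1,0,0,0],[0,0,0,2,0,0,0],[0,0,0,2,0,0,0]]
  ]
}}

```text
clock: 14.18
position: [643.7, -75.2, 244.2]
ee_rot: [-0.697, 0.717, 0.0, -0.0]
contact_force: [0.5, -0.5, -1.0]
gripper_width: 13.9
grasp_force: 59.0
```

Call:
{"api": "servo_tool", "payload": {
  "rows": [
    [[0,0,0,1,0,0,0],[0,0,0,2,0,0,0],[0,0,0,2,0,0,0]]
  ]
}}

```text
clock: 14.55
position: [643.7, -75.3, 242.4]
ee_rot: [-0.697, 0.717, -0.0, -0.0]
contact_force: [0.0, -0.3, -0.7]
gripper_width: 14.0
grasp_force: 59.0
```

Call:
{"api": "servo_tool", "payload": {
  "rows": [
    [[0,0,0,1,0,0,0],[0,0,0,2,0,0,0],[0,0,0,2,0,0,0]]
  ]
}}

```text
clock: 14.92
position: [643.7, -75.3, 240.2]
ee_rot: [-0.697, 0.717, -0.0, -0.0]
contact_force: [1.1, -1.7, -0.3]
gripper_width: 13.9
grasp_force: 58.9
```

Call:
{"api": "servo_tool", "payload": {
  "rows": [
    [[0,0,0,1,0,0,0],[0,0,0,2,0,0,0],[0,0,0,2,0,0,0]]
  ]
}}

```text
clock: 15.3
position: [643.7, -75.3, 238.2]
ee_rot: [-0.697, 0.717, -0.0, -0.0]
contact_force: [0.3, -2.8, 0.4]
gripper_width: 14.5
grasp_force: 58.9
```

Call:
{"api": "servo_tool", "payload": {
  "rows": [
    [[0,0.8,0,0,0,0,0],[0,0.8,0,1,0,0,0],[0,0.8,0,1,0,0,0]]
  ]
}}

```text
clock: 15.68
position: [643.6, -75.7, 237.0]
ee_rot: [-0.697, 0.717, 0.0, -0.0]
contact_force: [0.1, -0.2, -1.8]
gripper_width: 14.1
grasp_force: 58.9
```

Call:
{"api": "servo_tool", "payload": {
  "rows": [
    [[0,0,0,1,0,0,0],[0,0,0,2,0,0,0],[0,0,0,2,0,0,0]]
  ]
}}

```text
clock: 16.05
position: [643.6, -75.8, 235.1]
ee_rot: [-0.698, 0.717, 0.0, -0.0]
contact_force: [-0.6, 0.4, -1.3]
gripper_width: 14.3
grasp_force: 58.9
```

Call:
{"api": "servo_tool", "payload": {
  "rows": [
    [[0,0,0,1,0,0,0],[0,0,0,2,0,0,0],[0,0,0,2,0,0,0]]
  ]
}}

```text
clock: 16.42
position: [643.6, -75.9, 233.2]
ee_rot: [-0.697, 0.717, 0.0, -0.0]
contact_force: [-0.9, -0.3, -1.7]
gripper_width: 14.6
grasp_force: 58.9
```

Call:
{"api": "servo_tool", "payload": {
  "rows": [
    [[0,0,0,1,0,0,0],[0,0,0,2,0,0,0],[0,0,0,2,0,0,0]]
  ]
}}

```text
clock: 16.8
position: [643.6, -76.0, 231.1]
ee_rot: [-0.697, 0.717, 0.0, -0.0]
contact_force: [-0.3, -0.8, -2.1]
gripper_width: 14.5
grasp_force: 58.9
```

Call:
{"api": "servo_tool", "payload": {
  "rows": [
    [[0,0,0,1,0,0,0],[0,0,0,2,0,0,0],[0,0,0,2,0,0,0]]
  ]
}}

```text
clock: 17.18
position: [643.6, -76.0, 229.2]
ee_rot: [-0.697, 0.717, 0.0, -0.0]
contact_force: [0.2, -0.8, -2.3]
gripper_width: 13.9
grasp_force: 59.0
```

Call:
{"api": "servo_tool", "payload": {
  "rows": [
    [[0,0,0,1,0,0,0],[0,0,0,2,0,0,0],[0,0,0,2,0,0,0]]
  ]
}}

```text
clock: 17.55
position: [643.6, -76.0, 227.2]
ee_rot: [-0.697, 0.717, 0.0, -0.0]
contact_force: [-0.8, 0.8, -1.0]
gripper_width: 14.1
grasp_force: 59.0
```

Call:
{"api": "servo_tool", "payload": {
  "rows": [
    [[0,0,0,1,0,0,0],[0,0,0,2,0,0,0],[0,0,0,2,0,0,0]]
  ]
}}

```text
clock: 17.92
position: [643.6, -76.0, 225.1]
ee_rot: [-0.697, 0.717, 0.0, -0.0]
contact_force: [-0.6, -0.3, -0.9]
gripper_width: 14.2
grasp_force: 59.0
```

Call:
{"api": "servo_tool", "payload": {
  "rows": [
    [[0,0,0,1,0,0,0],[0,0,0,2,0,0,0],[0,0,0,2,0,0,0]]
  ]
}}

```text
clock: 18.3
position: [643.6, -75.9, 223.2]
ee_rot: [-0.697, 0.717, 0.0, -0.0]
contact_force: [-0.6, -1.2, -1.0]
gripper_width: 14.5
grasp_force: 59.0
```

Call:
{"api": "servo_tool", "payload": {
  "rows": [
    [[0,0,0,1,0,0,0],[0,0,0,2,0,0,0],[0,0,0,2,0,0,0]]
  ]
}}

```text
clock: 18.68
position: [643.6, -76.0, 221.1]
ee_rot: [-0.697, 0.717, 0.0, -0.0]
contact_force: [0.0, 0.2, -1.2]
gripper_width: 14.6
grasp_force: 59.0
```

Call:
{"api": "servo_tool", "payload": {
  "rows": [
    [[0,0,0,1,0,0,0],[0,0,0,2,0,0,0],[0,0,0,2,0,0,0]]
  ]
}}

```text
clock: 19.05
position: [643.6, -75.9, 219.1]
ee_rot: [-0.697, 0.717, 0.0, -0.0]
contact_force: [0.1, 0.4, -0.8]
gripper_width: 14.3
grasp_force: 59.0
```

Call:
{"api": "servo_tool", "payload": {
  "rows": [
    [[0,0,0,1.5,0,0,0],[0,0,0,3,0,0,0],[0,0,0,4.5,0,0,0],[0,0,0,6,0,0,0],[0,0,0,6,0,0,0]]
  ]
}}

```text
clock: 19.68
position: [643.6, -75.9, 213.0]
ee_rot: [-0.697, 0.717, 0.0, -0.0]
contact_force: [-0.0, -0.8, -1.7]
gripper_width: 14.6
grasp_force: 59.0
```

Call:
{"api": "servo_tool", "payload": {
  "rows": [
    [[0,0,0,1.5,0,0,0],[0,0,0,3,0,0,0],[0,0,0,4.5,0,0,0],[0,0,0,6,0,0,0],[0,0,0,6,0,0,0]]
  ]
}}

```text
clock: 20.3
position: [643.6, -76.0, 207.0]
ee_rot: [-0.697, 0.717, 0.0, -0.0]
contact_force: [-0.8, -0.0, -1.9]
gripper_width: 14.5
grasp_force: 59.0
```

Call:
{"api": "servo_tool", "payload": {
  "rows": [
    [[0,0,0,1.5,0,0,0],[0,0,0,3,0,0,0],[0,0,0,4.5,0,0,0],[0,0,0,6,0,0,0],[0,0,0,6,0,0,0]]
  ]
}}

```text
clock: 20.92
position: [643.6, -75.9, 201.0]
ee_rot: [-0.697, 0.717, 0.0, -0.0]
contact_force: [-0.3, -0.3, -1.3]
gripper_width: 14.4
grasp_force: 59.0
```

Call:
{"api": "servo_tool", "payload": {
  "rows": [
    [[0,0,0,1.5,0,0,0],[0,0,0,3,0,0,0],[0,0,0,5,0,0,0],[0,0,0,5,0,0,0]]
  ]
}}

```text
clock: 21.42
position: [643.6, -76.0, 195.9]
ee_rot: [-0.697, 0.717, 0.0, -0.0]
contact_force: [-1.1, -1.0, -1.3]
gripper_width: 14.2
grasp_force: 59.1
```

Call:
{"api": "servo_tool", "payload": {
  "rows": [
    [[0,0,0,1,0,0,0],[0,0,0,2,0,0,0],[0,0,0,3,0,0,0],[0,0,0,3,0,0,0]]
  ]
}}

```text
clock: 21.92
position: [643.6, -76.0, 193.2]
ee_rot: [-0.697, 0.717, 0.0, -0.0]
contact_force: [-0.5, -1.6, -1.1]
gripper_width: 14.3
grasp_force: 59.1
```

Call:
{"api": "servo_tool", "payload": {
  "rows": [
    [[0,0,0,0.7,0,0,0],[0,0,0,1.4,0,0,0],[0,0,0,1.4,0,0,0]]
  ]
}}

```text
clock: 22.3
position: [643.6, -76.0, 191.8]
ee_rot: [-0.697, 0.717, 0.0, -0.0]
contact_force: [-1.9, -1.0, 0.4]
gripper_width: 14.2
grasp_force: 59.1
```

Call:
{"api": "servo_tool", "payload": {
  "rows": [
    [[0,0,0,0.5,0,0,0],[0,0,0,1,0,0,0],[0,0,0,1,0,0,0]]
  ]
}}

```text
clock: 22.68
position: [643.6, -76.0, 190.9]
ee_rot: [-0.697, 0.717, 0.0, -0.0]
contact_force: [-1.7, -0.9, 0.9]
gripper_width: 14.3
grasp_force: 59.1
```

Call:
{"api": "servo_tool", "payload": {
  "rows": [
    [[0,0,0,0.5,0,0,0],[0,0,0,1,0,0,0],[0,0,0,1,0,0,0]]
  ]
}}

```text
clock: 23.05
position: [643.7, -76.0, 190.7]
ee_rot: [-0.698, 0.717, -0.0, 0.0]
contact_force: [-4.3, 0.0, 5.1]
gripper_width: 14.2
grasp_force: 59.6
```

Call:
{"api": "servo_tool", "payload": {
  "rows": [
    [[0,0,0,0.5,0,0,0],[0,0,0,1,0,0,0],[0,0,0,1,0,0,0]]
  ]
}}

```text
clock: 23.42
position: [643.7, -76.1, 190.6]
ee_rot: [-0.698, 0.716, -0.001, 0.0]
contact_force: [-5.6, -0.1, 8.2]
gripper_width: 14.3
grasp_force: 60.1
```

The collar is seated: z has stopped at 190.6, as predicted, with the force rising. Letting go now.

Call:
{"api": "servo_tool", "payload": {
  "rows": [
    [[0,0,0,-1,0,0,0],[25,0,0,-1,0,0,0],[40,0,0,-1,0,0,0],[40,0,0,-1,0,0,0],[40,0,0,-1,0,0,0],[40,0,0,-20,0,0,0],[40,0,0,-50,0,0,0],[40,0,0,-100,0,0,0],[40,-60,0,-120,0,0,0],[40,-120,40,-120,0,0,0]]
  ]
}}

```text
clock: 24.68
position: [614.0, 37.8, 310.0]
ee_rot: [-0.697, 0.717, -0.001, 0.002]
contact_force: [-0.7, 1.6, -0.5]
gripper_width: 40.1
grasp_force: 0.0
```

Call:
{"api": "servo_tool", "payload": {
  "rows": [
    [[40,-60,10,0,0,0,0],[40,-120,20,0,0,0,0],[40,-180,30,0,0,0,0],[40,-180,30,0,0,0,0]]
  ]
}}

```text
clock: 25.18
position: [586.3, 221.2, 308.2]
ee_rot: [-0.699, 0.715, 0.0, 0.0]
contact_force: [-0.4, -0.4, -0.7]
gripper_width: 40.0
grasp_force: 0.0
```

```bash
python3 -c "
from h import *
import cv2
f=lambda im,x,y,w,h,s:cv2.resize(im[y:y+h,x:x+w,::-1],None,fx=s,fy=s,interpolation=cv2.INTER_CUBIC)
o=np.hstack([f(arm.get_image('side'),320,190,80,100,5),f(arm.get_image('top'),312,160,80,100,5)])
cv2.imwrite('pics/end.png',o)
for z in (222,176): print([proj(n,np.array([643.,-76,z])) for n in('side','top')])"
```

```text
[array([356.76682388, 219.55351765]), array([353.54420422, 183.6872926 ])]
[array([356.31953121, 234.98862893]), array([352.1503368 , 188.10015908])]
```

View pics/end.png

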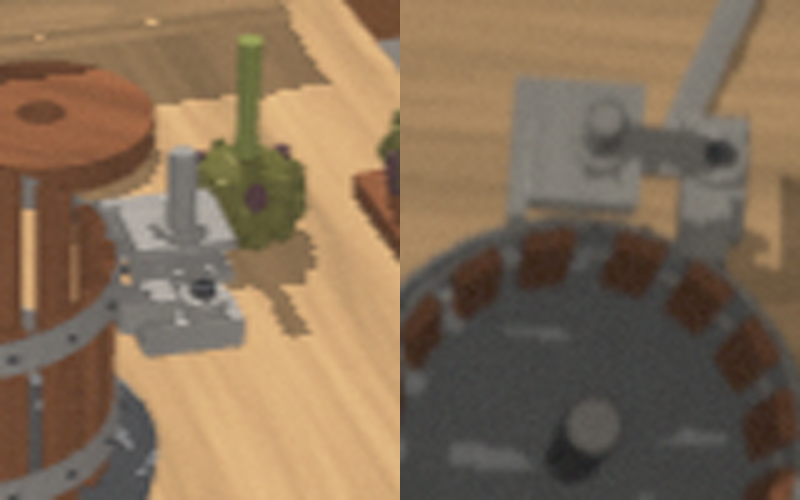

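The side view shows the pin upright. Its grip top is at row 220 (219.6 expected when home), and the collar is flat on the upper ear. The half is shut and the arm is clear.

```bash
python3 -c "
from bench import arm
print(arm.job_done())"
```

```text
the job is handed in; nothing more can be done
None
```

The job is handed in: the cage half is swung shut against its stop, and the clasp pin is down through both ears and the eye with its collar flush on the upper ear. The pin is let go, the arm is clear, and it took about 25 s of the 72 s allowed.

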